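Gauge the tube carriers and reject the tight one

TASK

Take the pin gauge out of its stand and try it in each of the three tube carriers, working along the rack from its blue end so that none is missed: let it down until its collar sits on the carrier or it will go no further, and press only lightly, never forcing it. Put the gauge back in its stand, fully home, and set the carrier it would not go into down gently, upright, in the red reject tray; leave the good carriers standing in their pockets and disturb nothing else on the desk.

Things in the scene. Friction and masses are not known exactly. Their poses are not given: they have to be found in the camera images.
- gauge: Go gauge, upright in its stand, 99 mm long, 110 g: steel pin 15 mm wide and 34 mm long (1 mm chamfer at the tip), collar 26 mm wide and 5 mm thick, round aluminium handle 20 mm wide and 60 mm long with a green ring near its top. Origin at the centre of the pin's tip, z towards the handle (collar's underside at z = 34 mm, handle from 39 to 99 mm).
- gauge_tip (a point): Centre of the tip of the gauge's pin.
- gauge_collar (a point): Centre of the underside of the gauge's collar, 34 mm up from the tip.
- stand: Gauge stand, fixed: a white block 64 x 64 x 48 mm on a green foot plate 84 x 84 x 6 mm, origin under its centre, z up; a hole 17.5 mm wide and 38 mm deep in the middle of its top. The gauge hangs in it by its collar.
- stand_mouth (a point): Centre of the stand's hole, level with the block's top (48 mm above the table).
- rack: Carrier rack, fixed: an aluminium bar 70 mm (x) by 226 mm (y) by 22 mm high with three round pockets 46 mm wide and 14 mm deep in a row along its y axis at 72 mm spacing, and a blue end piece (14 mm more, 25 mm high) at its +y end. Origin under the middle pocket, z up.
- pocket_1 (a point): Centre of the floor of the pocket next to the blue end (8 mm above the table); a carrier's underside rests here.
- pocket_2 (a point): The same for the middle pocket.
- pocket_3 (a point): The same for the last pocket, farthest from the blue end.
- carrier_a: Tube carrier, one of three that look alike: black cylinder 42 mm wide, 45 mm high, 130 g, white collar on top, loose in its pocket (2 mm play). Origin: centre of underside, z up. Blind bore 16 mm wide, 40 mm deep, mouth chamfered 1.5 mm; in one, no telling which, a black sleeve (11 mm bore, 30 g) for thinner tubes is stuck 12 mm down: there the pin stops, gauge collar 22 mm above the top.
- carrier_b: Tube carrier, one of three that look alike: black cylinder 42 mm wide, 45 mm high, 130 g, white collar on top, loose in its pocket (2 mm play). Origin: centre of underside, z up. Blind bore 16 mm wide, 40 mm deep, mouth chamfered 1.5 mm; in one, no telling which, a black sleeve (11 mm bore, 30 g) for thinner tubes is stuck 12 mm down: there the pin stops, gauge collar 22 mm above the top.
- carrier_c: Tube carrier, one of three that look alike: black cylinder 42 mm wide, 45 mm high, 130 g, white collar on top, loose in its pocket (2 mm play). Origin: centre of underside, z up. Blind bore 16 mm wide, 40 mm deep, mouth chamfered 1.5 mm; in one, no telling which, a black sleeve (11 mm bore, 30 g) for thinner tubes is stuck 12 mm down: there the pin stops, gauge collar 22 mm above the top.
- reject_tray: Reject tray, fixed: an open red tray 150 x 150 mm outside and 25 mm high, walls and floor 4 mm thick. Origin under its centre, z up.
- marker: Marker pen lying on the desk between robot and rack, 135 mm long, 16 mm thick, white with a black cap; to be left alone. Origin at the middle of its underside, length along x.
- ballpen: Blue ballpoint lying on the desk, 145 mm long, 10 mm thick; to be left alone. Origin at the middle of its underside, length along x.
- tube_1: Capped sample tube, 18 mm wide over its white cap, 82 mm long, standing in a blue block (50 x 110 x 40 mm) behind the rack, cap upwards, its top 88 mm above the desk; to be left alone. Origin at its foot.
- tube_2: The second capped tube in the same block, alike; to be left alone. Origin at its foot.
Mind the look-alikes: they are no part of the job. Leave any brown, orange or yellow look-alike of the carrier_b alone.

How it is judged (in metres and radians):
On the way, in this order (a step that is already met when the one before it is completed fails the run):
1. the gauge was tried in the carrier in the pocket at the blue end: fully home (collar within 4 mm of its top), or pressed with over 1.5 N on the sleeve, at least 9 mm down (horizontal distance between gauge_tip and pocket_1 below 0.006 m and (z of gauge_tip in the frame of pocket_1 below 0.015 m or (z of gauge_tip in the frame of pocket_1 below 0.036 m and (contact force between gauge and carrier_a above 1.5 N or contact force between gauge and carrier_b above 1.5 N or contact force between gauge and carrier_c above 1.5 N)))), for 0.2 s.
2. the gauge was tried in the carrier in the middle pocket: fully home (collar within 4 mm of its top), or pressed with over 1.5 N on the sleeve, at least 9 mm down (horizontal distance between gauge_tip and pocket_2 below 0.006 m and (z of gauge_tip in the frame of pocket_2 below 0.015 m or (z of gauge_tip in the frame of pocket_2 below 0.036 m and (contact force between gauge and carrier_a above 1.5 N or contact force between gauge and carrier_b above 1.5 N or contact force between gauge and carrier_c above 1.5 N)))), for 0.2 s.
3. the gauge was tried in the carrier in the last pocket: fully home (collar within 4 mm of its top), or pressed with over 1.5 N on the sleeve, at least 9 mm down (horizontal distance between gauge_tip and pocket_3 below 0.006 m and (z of gauge_tip in the frame of pocket_3 below 0.015 m or (z of gauge_tip in the frame of pocket_3 below 0.036 m and (contact force between gauge and carrier_a above 1.5 N or contact force between gauge and carrier_b above 1.5 N or contact force between gauge and carrier_c above 1.5 N)))), for 0.2 s.
At the end, for the whole second after the job is handed in: The sleeved carrier (weighing over 1.415 N on the tray) stands upright within 0.1 rad in the red tray, within 55 mm of its middle each way; the other two stand where they were (8 mm); the gauge is in its stand, upright, collar within 4 mm of the top; all released and at rest (((x of carrier_a in the frame of reject_tray between -0.055 and 0.055 m and y of carrier_a in the frame of reject_tray between -0.055 and 0.055 m and z of carrier_a in the frame of reject_tray below 0.008 m and contact force between carrier_a and reject_tray above 1.415 N and distance of each of carrier_b, carrier_c from where it was at the start of the episode below 0.008 m) or (x of carrier_b in the frame of reject_tray between -0.055 and 0.055 m and y of carrier_b in the frame of reject_tray between -0.055 and 0.055 m and z of carrier_b in the frame of reject_tray below 0.008 m and contact force between carrier_b and reject_tray above 1.415 N and distance of each of carrier_a, carrier_c from where it was at the start of the episode below 0.008 m) or (x of carrier_c in the frame of reject_tray between -0.055 and 0.055 m and y of carrier_c in the frame of reject_tray between -0.055 and 0.055 m and z of carrier_c in the frame of reject_tray below 0.008 m and contact force between carrier_c and reject_tray above 1.415 N and distance of each of carrier_a, carrier_b from where it was at the start of the episode below 0.008 m)) and angle between each of carrier_a, carrier_b, carrier_c's own z axis and vertical below 0.1 rad and linear speed of each of carrier_a, carrier_b, carrier_c, gauge below 0.02 m/s and horizontal distance between gauge_collar and stand_mouth below 0.006 m and z of gauge_collar in the frame of stand_mouth below 0.004 m and angle between gauge's own z axis and vertical below 0.12 rad); the robot touches nothing.
It fails at once if the gauge was pressed on a carrier with more than 25 N (contact force between gauge and carrier_a above 25 N or contact force between gauge and carrier_b above 25 N or contact force between gauge and carrier_c above 25 N).
It fails at once if the carrier was dropped or slammed into the tray (over 0.6 m/s within 25 mm of its floor) ((horizontal distance between carrier_a and reject_tray below 0.08 m and z of carrier_a in the frame of reject_tray below 0.029 m and linear speed of carrier_a above 0.6 m/s) or (horizontal distance between carrier_b and reject_tray below 0.08 m and z of carrier_b in the frame of reject_tray below 0.029 m and linear speed of carrier_b above 0.6 m/s) or (horizontal distance between carrier_c and reject_tray below 0.08 m and z of carrier_c in the frame of reject_tray below 0.029 m and linear speed of carrier_c above 0.6 m/s)).
It fails at once if a pen or tube on the desk was disturbed (moved more than 30 mm) (distance of any of marker, ballpen, tube_1, tube_2 from where it was at the start of the episode above 0.03 m).
It also fails if it takes over 72 s, if anything falls off the work surface, if the arm or the gripper's body presses on something with over 40 N, if the wrist force passes 120 N, or if a joint passes its speed limit or range.

ROBOT

A 6-joint arm with a two-finger parallel gripper is mounted at the origin on the work surface. World frame = base frame: x ahead of the robot, y to its left, z up, the work surface at z = 0. Lengths are in mm, angles in rad, forces in N, time in s.
With the tool pointing down it reaches from about 325 to 925 mm from the base axis. Payload 3.1 kg.
Tool frame: the origin (TCP) lies between the finger pads; the fingertips stand 17 mm ahead of it and the grasp point (between the pads) lies 2 mm behind it; z points along the fingers, y is the line along which they close (so a half turn about z gives the same grasp; the last joint's range is limited). The gripper opens to 85 mm and grips with 20 to 120 N. Pads are 22 mm wide; open, the fingers measure 114 mm over their backs; the gripper's body (76 mm by 85 mm) begins 54 mm behind the grasp point. The pads swing forward as they close: fully open they stand 13 mm farther back than shut.
Start: joints at [1.002, 0.217, 1.613, -0, 1.311, -0.112], TCP at [275.658, 560.938, 248.3] pointing down, gripper open.
Joint ranges: [-2.75, 2.75], [-0.78, 2.1], [0.31, 2.55], [-1.13, 4.27], [0.13, 2.63], [-2.58, 2.58]. Speed limits (rad/s): [2.79, 2.79, 3.14, 3.14, 3.14, 3.14].

INTERFACE

Orientations are given as a 3x3 rotation matrix whose columns are the frame's x, y, z axes.
In Python, from bench import readout, imaging, ticket gives the robot as it stands.
- The arm moves only by the tool carry_out, never from a script. Its arguments are lists of equal length, an entry for each row: "xyz": the shift along the tool's x, y, z in mm, a list of three; "dr": the turn, a rotation vector about the tool's x, y, z in rad, a list of three. In form: {"xyz": [[x, y, z], ...], "dr": [[wx, wy, wz], ...]}. A call has exactly 8 rows; each row is the pose to reach, as a shift and turn from the pose commanded when the call began, along the tool's axes at that moment; what a row does not reach only later rows make up. A row lasts 1/8 s, in which the tool goes at most 62.5 mm and 10.7 degrees, less where a joint would pass 70% of its speed; a pose out of reach is approached as far as the arm can. A call with a gripper value outside its range is refused whole. "hand" is the finger opening in mm, from 0 to 85.4, set as the call begins (left out, the last holds). The fingers move at their own pace and stop on an object; "grip_force" is the grip in N (left out, the last holds). Time passes only in rows, so rows that repeat a pose let the fingers close, or fill a call up. It gives the time, the measured TCP pose, the force, the opening and the grip force at its end, in the units of the state.
- readout.get_state(): the state, without advancing time (a new reading comes with each control period).
- imaging.snapshot(name): name is "scene" or "top" or "wrist"; returns a dict with "frame" (384x512x3 uint8, blue, green, red), "mtx" (3x3 intrinsics, pixels), "extrinsics" (4x4, takes a point from world to camera coordinates). Camera axes: x right, y up, looking along -z (the intrinsics and any distortion apply to the point x, -y, -z); pixel columns grow to the right and rows downward; lengths in mm; the calibration is good to about 2 mm. A picture is of the moment at which its call begins. There is no depth.
- ticket.job_done(): hands the job in; it is judged then, once.
Trained networks look in the newest picture that a camera, given by its name, has taken for a name from the list of things; names that differ only in an ending like _2 or _b are one class to them, and where a whole thing is asked for, a point or a joint stands for the part that bears it (a point fixed in the world has none). Each returns a list of dicts, best first, with "p" (0 to 1); they miss things now and then, are a little off and sometimes report something else, mostly with a low value. They report only what shows in the picture. A call takes as long as a camera call. They do not tell look-alikes from the thing itself.
- imaging.masks_of(name, camera): "pixels" (384x512 bool, what is visible of it) and "rect" ([left, top, right, bottom] in pixels, round what is visible of it).
The state is a dict: "time": time; "joint_positions": joint angles; "qvel": joint speeds; "joint_torque": joint torques, N m; "ee_pos": TCP position; "ee_rot": TCP orientation; "contact_force": force on the tool from outside, world axes, zero at the start; "wrist_torque": the same for the moment, N m; "width": opening from 0.0 (shut) to 1.0 (fully open); "gripper_force": force on a finger pad.
Only numpy, scipy, OpenCV 4.12 (cv2) and the standard library are available. Lean on these libraries where they do the work, as an engineer would, in place of code of your own. Each camera call takes 0.05 s, during which the arm holds its last target. There are 200 camera calls.

## Working session

There is one attempt and no reset: what is moved stays moved. The work goes in short steps, Python scripts to look and compute and a tool call to move; the robot and the scene stay as the last step left them, time stands still between calls to the robot, and variables do not carry over. Pictures are saved under pics/ and viewed, at most 10 in all, crops included, and the job is handed in when it is done.

Besides the shell and the picture viewer there is one more tool, called by a JSON object that holds its "name" and its "arguments", one argument or row to a line. carry_out: Moves the arm, as the interface text tells. Its arguments: {"type":"object","properties":{"xyz":{"type":"array"},"dr":{"type":"array"},"hand":{"type":"number"},"grip_force":{"type":"number"}},"required":["xyz","dr"]}

```bash
mkdir -p pics; ls
python3 - <<'E'
from bench import readout, imaging
import cv2, numpy as np
s=readout.get_state()
print(s)
a=[]
for n in("scene","top","wrist"):
    r=imaging.snapshot(n); cv2.imwrite(f"pics/{n}0.png",r["frame"]); a.append(r["frame"])
    print(n,r["mtx"].round(1).tolist(),r["extrinsics"].round(3).tolist())
    if n!="wrist":
        for t in("gauge","stand","rack","carrier_a","reject_tray"):
            print(t,[(round(float(d["p"]),2),[int(x) for x in d["rect"]]) for d in imaging.masks_of(t,n)][:6])
E
```

```text
pics
{'time': 0.0, 'joint_positions': array([ 1.00180446e+00,  2.17788916e-01,  1.61493382e+00,  1.84458696e-05,
        1.31130055e+00, -1.12194881e-01]), 'qvel': array([-6.64142237e-04, -7.99871368e-05,  7.26723141e-04, -4.17365937e-04,
        3.60387051e-04, -1.97261175e-04]), 'joint_torque': array([-3.78950890e-04, -3.96861613e+01, -3.03843212e+01, -3.94352010e-04,
        9.96869348e-03, -1.64541882e-05]), 'ee_pos': array([275.22362947, 560.27336557, 246.94683194]), 'ee_rot': array([[-8.97467583e-01,  4.41078431e-01, -1.32459889e-03],
       [ 4.41080325e-01,  8.97465316e-01, -2.03806135e-03],
       [ 2.89836664e-04, -2.41334850e-03, -9.99997046e-01]]), 'contact_force': array([ 0.875076  ,  0.18782017, -0.32075796]), 'wrist_torque': array([ 0.00122257,  0.00101098, -0.01096542]), 'gripper_force': 0.0, 'width': 0.9972770181518458}
scene [[421.4, 0.0, 260.4], [0.0, 421.4, 201.7], [0.0, 0.0, 1.0]] [[-0.157, 0.988, -0.005, 68.312], [-0.517, -0.078, 0.852, 220.909], [0.841, 0.136, 0.523, -1531.483], [0.0, 0.0, 0.0, 1.0]]
gauge [(0.63, [285, 197, 300, 217]), (0.6, [361, 177, 378, 20
[... 360 characters left out ...]
254.0], [0.0, 441.0, 180.3], [0.0, 0.0, 1.0]] [[-0.022, -1.0, -0.005, 33.839], [0.982, -0.023, 0.189, -580.538], [-0.189, -0.001, 0.982, -1120.418], [0.0, 0.0, 0.0, 1.0]]
gauge []
stand [(0.93, [144, 203, 177, 239]), (0.25, [243, 92, 253, 104])]
rack [(0.93, [207, 183, 295, 231])]
carrier_a [(0.76, [269, 186, 289, 208]), (0.75, [216, 199, 238, 218]), (0.61, [181, 176, 199, 192]), (0.56, [245, 193, 261, 215]), (0.51, [212, 155, 224, 173]), (0.46, [188, 251, 203, 265])]
reject_tray [(0.73, [335, 157, 403, 219])]
wrist [[336.7, 0.0, 258.8], [0.0, 336.7, 190.3], [0.0, 0.0, 1.0]] [[0.441, 0.897, 0.0, -625.224], [-0.853, 0.42, -0.31, 39.996], [-0.278, 0.137, 0.951, -379.942], [0.0, 0.0, 0.0, 1.0]]
```

Run:
```python
import cv2,numpy as np
a=cv2.imread("pics/scene0.png")[150:290,90:420]; b=cv2.imread("pics/top0.png")[80:290,120:420]
a=cv2.resize(a,(660,280),interpolation=cv2.INTER_CUBIC); b=cv2.resize(b,(660,462),interpolation=cv2.INTER_CUBIC)[:318]
cv2.imwrite("pics/v1.png",np.vstack([a,b]))
```

```text
(no output)
```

View pics/v1.png

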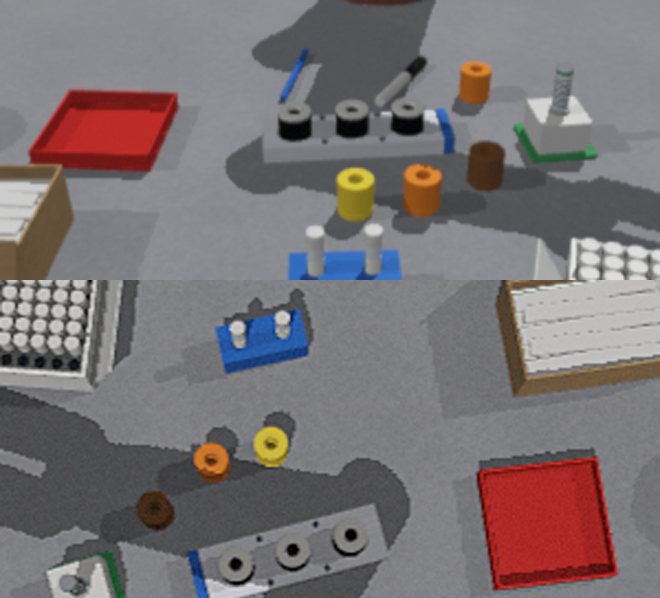

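View pics/wrist0.png

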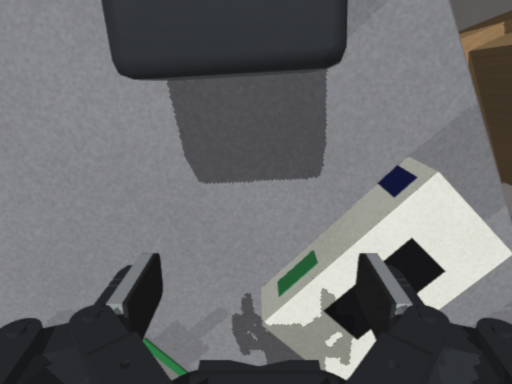

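The scene picture (crop) shows the rack with three black carriers with white collars: scene px about (237,204), (266,203), (293,203). The blue end is at the right (312,215), which is left in the top view at (210,215). The stand with the gauge is at (372,200) and the red tray at (143,214). The look-alikes are orange (328,191) and (301,245), yellow (267,247) and brown (333,232), all outside the rack, so I leave them alone. The wrist picture shows a white box with dark patches beside the start pose.

```bash
cat > h.py <<'E'
import numpy as np, cv2
from bench import readout, imaging
def ray(c,u,v):
    R=c["extrinsics"][:3,:3]; t=c["extrinsics"][:3,3]
    d=np.linalg.inv(c["mtx"])@[u,v,1]; d=np.array([d[0],-d[1],-d[2]])
    return -R.T@t, R.T@d
def at(c,u,v,z):
    o,d=ray(c,u,v); return o+d*(z-o[2])/d[2]
def proj(c,P):
    P=np.atleast_2d(P); q=P@c["extrinsics"][:3,:3].T+c["extrinsics"][:3,3]; q=q*[1,-1,-1]
    p=q@c["mtx"].T; return p[:,:2]/p[:,2:]
E
python3 - <<'E'
from h import *
t=imaging.snapshot("top"); s=imaging.snapshot("scene")
for n,c,l in(("top",t,[(226.8,209.5),(252.7,202.3),(279.1,195.9)]),("scene",s,[(293.5,202),(266,202),(237.5,204)])):
    for p in l: print(n,at(c,*p,53).round(1))
print("gauge top",at(s,372.5,185,113).round(1))
for n,c in(("top",t),("scene",s)):
    m=imaging.masks_of("reject_tray",n)[0]["pixels"]; mm=cv2.moments(m.astype(np.uint8),True)
    print("tray",n,at(c,mm["m10"]/mm["m00"],mm["m01"]/mm["m00"],10).round(1))
    q=cv2.boxPoints(cv2.minAreaRect(np.argwhere(m)[:,::-1].astype(np.float32)))
    print([at(c,*p,25)[:2].round(0).tolist() for p in q])
    m=imaging.masks_of("stand",n)[0]["pixels"]; mm=cv2.moments(m.astype(np.uint8),True)
    print("stand",n,at(c,mm["m10"]/mm["m00"],mm["m01"]/mm["m00"],30).round(1))
a=s["frame"][150:250,330:512]; b=t["frame"][180:270,100:240]
cv2.imwrite("pics/v2.png",np.vstack([cv2.resize(a,(546,300)),cv2.resize(b,(546,300))]))
E
```

```text
top [504.9  94.3  53. ]
top [522.5  25.5  53. ]
top [538.  -44.9  53. ]
scene [501.1  95.6  53. ]
scene [511.4  26.6  53. ]
scene [531.6 -43.   53. ]
gauge top [492.1 284.1 113. ]
tray top [ 554.5 -293.9   10. ]
[[621.0, -206.0], [639.0, -366.0], [483.0, -373.0], [466.0, -217.0]]
stand top [478.3 274.1  30. ]
tray scene [ 552.1 -292.9   10. ]
[[667.0, -341.0], [487.0, -428.0], [468.0, -220.0], [649.0, -163.0]]
stand scene [502.6 283.   30. ]
```

View pics/v2.png

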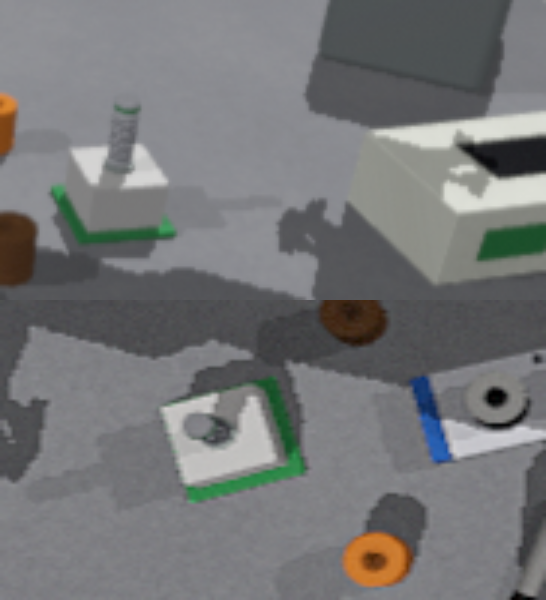

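The scene crop shows the gauge upright in its white stand (top at about scene px (372,185), top px (151,218)). A tall dark thing and a white box stand beyond it to the right, well clear of the path.

Run:
```python
from h import *
t=imaging.snapshot("top"); w=imaging.snapshot("wrist"); s=readout.get_state()
print("gauge top",at(t,151.3,218.4,113))
R=s["ee_rot"]; o,d=ray(w,256,192)
print("cam in tool",R.T@(o-s["ee_pos"]),R.T@d)
P=np.array([275.66,560.94,248.3]);print(s["ee_pos"],s["time"])
a=.23; 
print("turn", np.arctan2(R[1,0],R[0,0])-(np.pi/2+a))
for T in [(490,282,230)]: print(R.T@(np.array(T)-P))
```

```text
gauge top [479.30070329 279.02285682 113.        ]
cam in tool [  79.43970025    0.19847611 -125.37458994] [-0.31465619 -0.00847662  0.94921829]
[275.65572738 560.94120337 248.30943487] 1.05
turn 0.8840063082102718
[-315.39620726 -155.80290575   18.29579747]
```

{"name": "carry_out", "arguments": {
  "xyz": [
    [-50, -26, 3],
    [-100, -52, 6],
    [-150, -78, 9],
    [-200, -104, 12],
    [-250, -130, 15],
    [-311, -159, 18],
    [-311, -159, 18],
    [-311, -159, 18]
  ],
  "dr": [
    [0, 0, 0.15],
    [0, 0, 0.3],
    [0, 0, 0.45],
    [0, 0, 0.6],
    [0, 0, 0.75],
    [0, 0, 0.884],
    [0, 0, 0.884],
    [0, 0, 0.884]
  ],
  "hand": 85
}}

```text
time: 2.05
ee_pos: [484.7, 280.9, 230.3]
ee_rot: [[-0.227, 0.974, -0.001], [0.974, 0.227, 0.001], [0.001, -0.0, -1.0]]
contact_force: [0.4, -0.4, -0.2]
width: 0.997
gripper_force: 0.0
```

Run:
```python
from h import *
s=readout.get_state(); print(s["ee_pos"],s["ee_rot"].round(4).tolist(),s["contact_force"],s["joint_positions"].round(2))
w=imaging.snapshot("wrist"); cv2.imwrite("pics/w1.png",w["frame"])
print(proj(w,[[479,279,113],[479,279,48]]))
for n in("gauge","stand"): print(n,[(round(float(d["p"]),2),[int(x) for x in d["rect"]]) for d in imaging.masks_of(n,"wrist")])
```

```text
[484.70797943 280.89117794 230.26197751] [[-0.2272, 0.9739, -0.0006], [0.9739, 0.2272, 0.0005], [0.0006, -0.0004, -1.0]] [ 0.36759903 -0.43092654 -0.1670192 ] [0.4  0.1  1.79 0.   1.26 0.17]
[[250.87153884 191.78843629]
 [252.35068717 170.21677852]]
gauge [(0.76, [242, 152, 274, 199])]
stand [(0.71, [219, 113, 297, 200])]
```

View pics/w1.png

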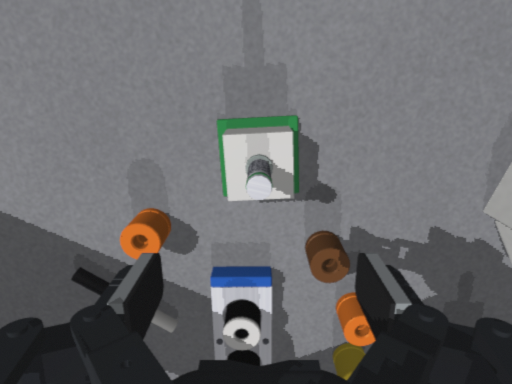

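The wrist view shows the gauge top at about (259,187), the stand's top at about (259,164), the blue end of the rack at (241,277) and carrier 1's collar at (241,330). The orange and brown look-alikes lie to the sides.

Run:
```python
from h import *
w=imaging.snapshot("wrist"); f=w["frame"]
print(at(w,259,187,113), at(w,259.7,164.5,48), at(w,241,330,53), at(w,241.5,332.5,53))
g=cv2.cvtColor(f,cv2.COLOR_BGR2GRAY)
h=cv2.cvtColor(f,cv2.COLOR_BGR2HSV)
# green foot extents
m=cv2.inRange(h,(50,100,40),(80,255,255)); ys,xs=np.nonzero(m[100:215,200:310]);print("green",xs.min()+200,xs.max()+200,ys.min()+100,ys.max()+100)
c=cv2.resize(f[100:215,200:315],(575,575),interpolation=cv2.INTER_CUBIC)
cv2.imwrite("pics/w1c.png",c)
```

```text
[483.24885152 285.4406831  113.        ] [483.60194483 287.27989262  48.        ] [506.18087919 103.29401722  53.        ] [507.42565062 100.1682889   53.        ]
green 218 298 117 196
```

View pics/w1c.png

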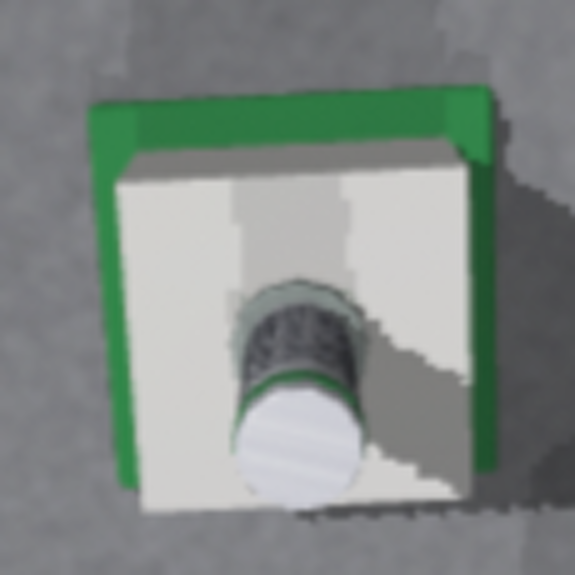

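{"name": "carry_out", "arguments": {
  "xyz": [
    [-50, -5, 0],
    [-100, -10, 0],
    [-150, -15, 0],
    [-200, -20, 0],
    [-256, -25, 0],
    [-256, -25, 0],
    [-256, -25, 0],
    [-256, -25, 0]
  ],
  "dr": [
    [0, 0, 0],
    [0, 0, 0],
    [0, 0, 0],
    [0, 0, 0],
    [0, 0, 0],
    [0, 0, 0],
    [0, 0, 0],
    [0, 0, 0]
  ]
}}

```text
time: 3.25
ee_pos: [518.4, 27.8, 230.3]
ee_rot: [[-0.23, 0.973, -0.0], [0.973, 0.23, 0.0], [0.0, -0.0, -1.0]]
contact_force: [0.2, 0.2, 0.3]
width: 0.995
gripper_force: 0.0
```

Run:
```python
from h import *
s=readout.get_state(); print(s["ee_pos"],s["time"])
w=imaging.snapshot("wrist"); f=w["frame"]; cv2.imwrite("pics/w2.png",f)
np.savez("w2.npz",mtx=w["mtx"],extrinsics=w["extrinsics"])
p=proj(w,[[503,95,53],[519,26,53],[536,-44,53]]); print(p)
c=cv2.resize(f[40:290,130:380],(600,600),interpolation=cv2.INTER_CUBIC); cv2.imwrite("pics/w2c.png",c)
```

```text
[518.41398721  27.79383758 230.25870169] 3.25
[[259.19678601  93.6842284 ]
 [258.84320206 172.92132995]
 [259.28259756 242.89893936]]
```

View pics/w2c.png

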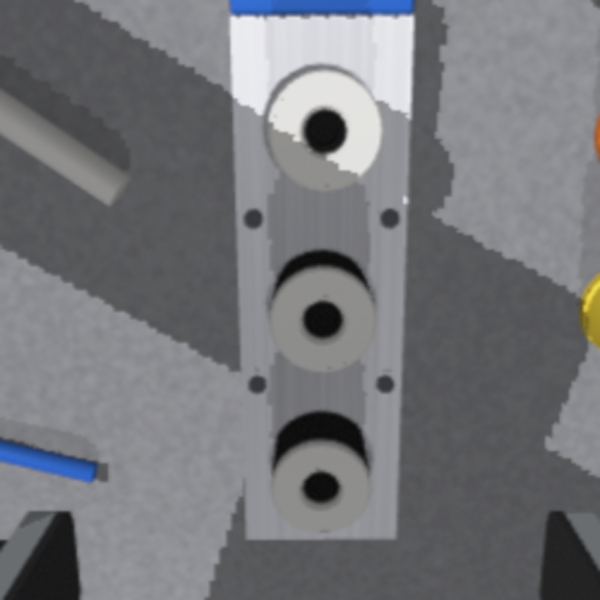

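The crop shows the three bores in line with the pockets at about wrist px (265,94), (265,173), (264,243), with the blue end above carrier 1. All three collars look the same.

Run:
```python
from h import *
f=cv2.imread("pics/w2.png"); z=np.load("w2.npz"); w=dict(z)
g=cv2.cvtColor(f,cv2.COLOR_BGR2GRAY)
out=[]
for u,v in[(265.4,94.2),(264.6,172.9),(263.8,242.9)]:
    x0,y0=int(u)-12,int(v)-12; r=g[y0:y0+25,x0:x0+25].astype(float)
    thr=(r.min()+np.median(r))/2
    n,l,st,c=cv2.connectedComponentsWithStats((r<thr).astype(np.uint8)); i=l[12,12]
    p=c[i]+[x0,y0]; P=at(w,*p,51.5); out.append(P); print(p.round(2),st[i][2:],P.round(2))
o=np.array(out); print(np.linalg.norm(np.diff(o,axis=0),axis=1))
d=o[0]-o[2]; print("yaw",np.arctan2(-d[0],d[1]), "mid",o.mean(0))
# stand from w1
w1=dict(mtx=z["mtx"],extrinsics=z["extrinsics"].copy())
E1=z["extrinsics"]; 
R=E1[:3,:3]; C=-R.T@E1[:3,3]; C1=C+np.array([484.7-518.4,280.9-27.8,0]); w1["extrinsics"][:3,3]=-R@C1
q=np.array([[117,183],[468,167],[470,497],[142,512]])/5+[200-.4,100-.4]
print(C, "stand corners"); Q=np.array([at(w1,*p,48) for p in q]); print(Q.round(1).tolist(),Q.mean(0),np.linalg.norm(np.diff(Q,axis=0),axis=1))
print("gauge top",at(w1,299/5+199.6,445/5+99.6,113))
```

```text
[264.98  94.47] [ 17  18 239] [508.06  95.47  51.5 ]
[264.07 172.79] [ 17  15 195] [523.82  26.85  51.5 ]
[263.33 242.79] [ 16  13 156] [540.09 -43.69  51.5 ]
[70.40608903 72.39212983]
yaw 0.22627037018757268 mid [523.99076916  26.20943083  51.5       ]
[499.91288228 104.98704537 355.63653575] stand corners
[[445.8, 304.0, 48.0], [507.4, 321.6, 48.0], [524.4, 260.1, 48.0], [463.2, 242.5, 48.0]] [485.1954896 282.0392914  48.       ] [64.06543463 63.75619911 63.71122502]
gauge top [484.74740355 282.92237343 113.        ]
```

{"name": "carry_out", "arguments": {
  "xyz": [
    [52, 5, 0],
    [104, 10, 0],
    [156, 16, 0],
    [208, 21, 0],
    [256, 26, 0],
    [256, 26, 40],
    [256, 26, 90],
    [256, 26, 130]
  ],
  "dr": [
    [0, 0, 0],
    [0, 0, 0],
    [0, 0, 0],
    [0, 0, 0],
    [0, 0, 0],
    [0, 0, 0],
    [0, 0, 0],
    [0, 0, 0]
  ]
}}

```text
time: 4.3
ee_pos: [484.1, 282.6, 98.4]
ee_rot: [[-0.231, 0.973, -0.001], [0.973, 0.231, -0.0], [-0.0, -0.001, -1.0]]
contact_force: [-0.1, -0.1, 0.1]
width: 0.993
gripper_force: 0.0
```

Run:
```python
from h import *
s=readout.get_state(); print(s["ee_pos"],s["time"],s["contact_force"])
w=imaging.snapshot("wrist"); f=w["frame"]
cv2.imwrite("pics/w3.png",f)
T=s["ee_pos"];R=s["ee_rot"]
print(proj(w,[[485,282.5,113],[485,282.5,53],T+R@[0,0,-2]]))
```

```text
[484.08002995 282.61129213  98.43658708] 4.3 [-0.14252894 -0.06288156  0.10333846]
[[261.26241758 297.94700917]
 [260.49147    231.72247024]
 [258.99328906 279.01431734]]
```

View pics/w3.png

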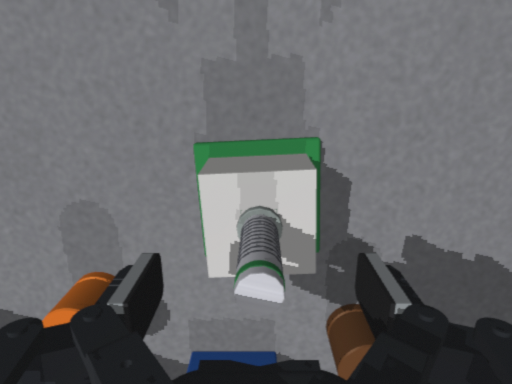

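Run:
```python
from h import *
s=readout.get_state();w=imaging.snapshot("wrist"); f=w["frame"]; print(s["ee_pos"],s["time"])
q=np.array([[199,172],[315,167],[316,272],[208,277]])
Q=np.array([at(w,*p,48) for p in q]); print(Q.round(1).tolist(),Q.mean(0),np.linalg.norm(np.diff(Q,axis=0),axis=1))
print("top c",at(w,262,284,113))
g=cv2.cvtColor(f,cv2.COLOR_BGR2GRAY)
print(g[200:316:3,250:276:5].T.tolist())
d=[x for x in imaging.masks_of("gauge","wrist")]; print([(x["p"],x["rect"]) for x in d])
```

```text
[480.15013174 280.63329573  92.7060648 ] 4.35
[[441.4, 306.4, 48.0], [499.5, 323.1, 48.0], [517.5, 263.4, 48.0], [457.6, 245.5, 48.0]] [479.02194948 284.62090614  48.        ] [60.45624607 62.29944192 62.54762688]
top c [479.14935331 290.44289307 113.        ]
[[176, 176, 176, 175, 174, 145, 126, 127, 128, 140, 114, 76, 74, 77, 86, 86, 97, 92, 92, 113, 110, 91, 133, 140, 131, 71, 86, 138, 139, 182, 207, 202, 201, 198, 132, 125, 122, 123, 122], [176, 175, 175, 174, 113, 133, 129, 133, 107, 103, 104, 116, 115, 102, 81, 104, 124, 101, 79, 126, 100, 135, 134, 106, 68, 91, 133, 134, 180, 199, 203, 204, 202, 199, 182, 126, 124, 123, 125], [175, 175, 175, 129, 128, 131, 137, 106, 102, 118, 119, 120, 101, 81, 102, 126, 101, 90, 127, 96, 129, 129, 117, 65, 83, 128, 127, 186, 200, 199, 201, 207, 202, 200, 197, 126, 125, 123, 125], [176, 175, 174, 91, 133, 131, 123, 93, 86, 77, 73, 90, 111, 106, 74, 89, 111, 81, 99, 118, 120, 118, 69, 63, 100, 118, 122, 197, 200, 198, 200, 205, 202, 202, 199, 133, 127, 124, 124], [175, 176, 174, 85, 127, 126, 107, 98, 86, 84, 73, 79, 102, 108, 80, 73, 105, 91, 78, 109, 111, 109, 61, 59, 100, 109, 117, 197, 199, 199, 199, 202, 205, 202, 199, 184, 127, 125, 124], [175, 175, 176, 105, 116, 127, 102, 65, 64, 73, 85, 88, 91, 82, 56, 86, 97, 63, 85, 98, 101, 94, 61, 53, 98, 100, 114, 197, 197, 199, 198, 200, 206, 200, 200, 196, 126, 127, 124]]
[(0.65, [240.5, 205.5, 296.4, 327.0])]
```

Run:
```python
from h import *
for i in range(4):
    s=readout.get_state(); print(s["time"],s["ee_pos"].round(2),s["contact_force"].round(2),s["qvel"].round(3),s["joint_positions"].round(4)); w=imaging.snapshot("top")
w=imaging.snapshot("wrist");o,d=ray(w,256,192); print(s["ee_rot"].T@(o-s["ee_pos"]))
```

```text
4.45 [482.7  281.33  97.76] [-0.46  0.09  0.92] [-0.007 -0.049 -0.065 -0.001 -0.004 -0.002] [4.0200e-01 2.5910e-01 1.8722e+00 1.0000e-04 1.0169e+00 1.7010e-01]
4.5 [484.9  281.99 100.17] [-0.2  -0.49  0.26] [-0.007 -0.038 -0.043 -0.001 -0.008 -0.002] [4.0160e-01 2.5690e-01 1.8695e+00 1.0000e-04 1.0166e+00 1.7010e-01]
4.55 [486.34 282.4  101.78] [-0.77 -0.81  0.77] [-0.007 -0.024 -0.026 -0.    -0.007  0.001] [4.0120e-01 2.5540e-01 1.8677e+00 1.0000e-04 1.0163e+00 1.7000e-01]
4.6 [487.19 282.5  102.71] [ 0.25 -0.73  0.15] [-0.005 -0.014 -0.01   0.    -0.002 -0.002] [0.4008 0.2544 1.8669 0.     1.0161 0.17  ]
[ 7.93030357e+01 -8.17329985e-03 -1.25717930e+02]
```

Run:
```python
from h import *
for i in range(4): w=imaging.snapshot("top")
s=readout.get_state(); print(s["time"],s["ee_pos"].round(2),s["qvel"].round(3))
w=imaging.snapshot("wrist"); f=w["frame"]; g=cv2.cvtColor(f,cv2.COLOR_BGR2GRAY)
m=(g>190).astype(np.uint8); m=cv2.morphologyEx(m,cv2.MORPH_OPEN,np.ones((5,5),np.uint8))
n,l,st,c=cv2.connectedComponentsWithStats(m)
for i in range(1,n):
    if st[i][4]>200: print(st[i],c[i])
i=min(range(1,n),key=lambda i:abs(c[i][0]-260)+abs(c[i][1]-288))
cn=max(cv2.findContours((l==i).astype(np.uint8),0,1)[0],key=len); e=cv2.fitEllipse(cv2.convexHull(cn)); print(e,at(w,*e[0],113))
print("TCP proj",proj(w,[s["ee_pos"]]))
cv2.imwrite("pics/w4.png",cv2.resize(f[120:350,150:370],(660,690))[:600])
```

```text
4.9 [486.4  281.55 101.57] [-0.003  0.007  0.007  0.001 -0.003 -0.001]
[ 270  166   41   63 2087] [292.70388117 193.27839003]
[ 196  170   40  102 3227] [216.58940192 216.37929966]
[ 231  266   46   29 1006] [253.12922465 280.39562624]
((253.54837036132812, 283.4953308105469), (35.01181411743164, 47.25017547607422), 94.17601013183594) [483.36898227 285.01782934 113.        ]
TCP proj [[258.95093655 276.41805963]]
```

View pics/w4.png

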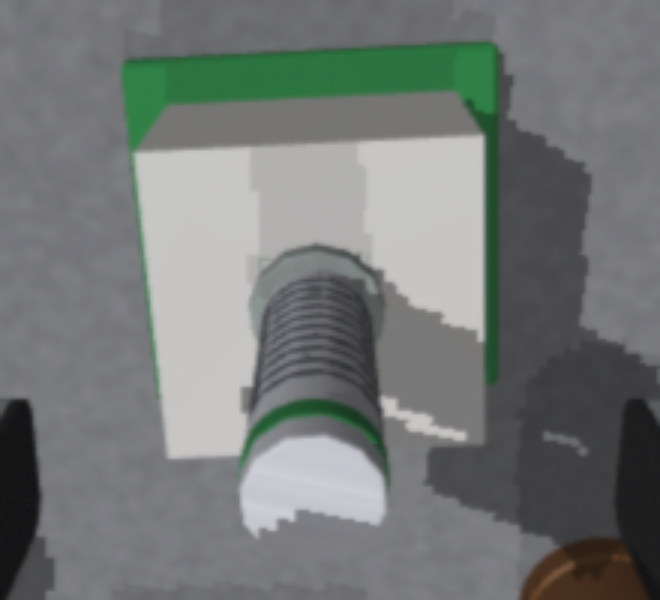

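The crop shows the gauge in its stand between the open fingers. Its top is at about wrist px (255,284), slightly left of the gripper centre line (259), and the lower half of the top disc is in shadow.

Run:
```python
from h import *
s=readout.get_state();w=imaging.snapshot("wrist"); print(s["time"],s["ee_pos"].round(2),s["qvel"].round(3))
q=np.array([[135,152],[485,135],[483,443],[168,458]])/3+[150-.3,120-.3]
Q=np.array([at(w,*p,48) for p in q]); print(Q.round(1).tolist(),Q.mean(0).round(2),np.linalg.norm(np.diff(Q,axis=0),axis=1).round(1))
T=at(w,254.5,284.5,113); G=at(w,150+317/3,120+300/3,53)
print("top",T,"collar",G)
print(s["ee_rot"].T@(T-s["ee_pos"]),s["ee_rot"].T@(G-s["ee_pos"]),s["ee_rot"].T@(Q.mean(0)-s["ee_pos"]))
```

```text
4.95 [486.18 281.42 101.26] [-0.001  0.008  0.007  0.    -0.001 -0.001]
[[444.6, 305.5, 48.0], [505.9, 323.0, 48.0], [523.0, 261.8, 48.0], [461.9, 244.1, 48.0]] [483.86 283.61  48.  ] [63.8 63.6 63.5]
top [483.54272916 284.77050492 113.        ] collar [483.24839629 286.48067189  53.        ]
[  3.86633627  -1.78814264 -11.74521572] [ 5.58328377 -1.77899051 48.25531187] [ 2.64452579 -1.84682274 53.25446239]
```

{"name": "carry_out", "arguments": {
  "xyz": [
    [1, -1, 4],
    [2, -2, 8],
    [3, -2, 12],
    [3, -2, 14],
    [3, -2, 14],
    [3, -2, 14],
    [3, -2, 14],
    [3, -2, 14]
  ],
  "dr": [
    [0, 0, 0],
    [0, 0, 0],
    [0, 0, 0],
    [0, 0, 0],
    [0, 0, 0],
    [0, 0, 0],
    [0, 0, 0],
    [0, 0, 0]
  ]
}}

```text
time: 6.0
ee_pos: [483.1, 283.8, 86.5]
ee_rot: [[-0.228, 0.974, 0.0], [0.974, 0.228, 0.0], [0.0, 0.0, -1.0]]
contact_force: [0.5, -0.4, 0.4]
width: 0.995
gripper_force: 0.0
```

{"name": "carry_out", "arguments": {
  "xyz": [
    [0, 0, 0],
    [0, 0, 0],
    [0, 0, 0],
    [0, 0, 0],
    [0, 0, 0],
    [0, 0, 0],
    [0, 0, 0],
    [0, 0, 0]
  ],
  "dr": [
    [0, 0, 0],
    [0, 0, 0],
    [0, 0, 0],
    [0, 0, 0],
    [0, 0, 0],
    [0, 0, 0],
    [0, 0, 0],
    [0, 0, 0]
  ],
  "hand": 12,
  "grip_force": 45
}}

```text
time: 7.0
ee_pos: [483.0, 283.8, 86.4]
ee_rot: [[-0.228, 0.974, 0.0], [0.974, 0.228, 0.0], [0.0, 0.0, -1.0]]
contact_force: [-0.2, 0.2, 0.0]
width: 0.22
gripper_force: 43.8
```

{"name": "carry_out", "arguments": {
  "xyz": [
    [0, 0, -20],
    [0, 0, -50],
    [-15, -2, -65],
    [-55, -6, -65],
    [-100, -11, -65],
    [-145, -16, -65],
    [-177, -19, -65],
    [-187, -20, -65]
  ],
  "dr": [
    [0, 0, 0],
    [0, 0, 0],
    [0, 0, 0],
    [0, 0, 0],
    [0, 0, 0],
    [0, 0, 0],
    [0, 0, 0],
    [0, 0, 0]
  ]
}}

```text
time: 8.0
ee_pos: [505.6, 94.7, 150.7]
ee_rot: [[-0.225, 0.974, -0.001], [0.974, 0.225, -0.0], [-0.0, -0.001, -1.0]]
contact_force: [0.1, 0.2, -0.6]
width: 0.222
gripper_force: 44.7
```

{"name": "carry_out", "arguments": {
  "xyz": [
    [0, 0, 4],
    [0, 0, 9],
    [0, 0, 12],
    [0, 0, 13],
    [0, 0, 13],
    [0, 0, 13],
    [0, 0, 13],
    [0, 0, 13]
  ],
  "dr": [
    [0, 0, 0],
    [0, 0, 0],
    [0, 0, 0],
    [0, 0, 0],
    [0, 0, 0],
    [0, 0, 0],
    [0, 0, 0],
    [0, 0, 0]
  ]
}}

```text
time: 9.0
ee_pos: [506.2, 97.1, 138.4]
ee_rot: [[-0.228, 0.974, 0.0], [0.974, 0.228, -0.0], [-0.0, 0.0, -1.0]]
contact_force: [-0.4, -0.4, -1.3]
width: 0.221
gripper_force: 44.7
```

Run:
```python
from h import *
s=readout.get_state();w=imaging.snapshot("wrist"); print(s["time"],s["ee_pos"].round(2),s["contact_force"].round(2),s["width"]); f=w["frame"]
cv2.imwrite("pics/w5.png",f)
c=cv2.resize(f[150:340,160:360],(630,598),interpolation=cv2.INTER_CUBIC); cv2.imwrite("pics/w5c.png",c)
T=s["ee_pos"]; R=s["ee_rot"]
print(proj(w,[T+R@[0,0,72.4],[506,97.3,53],[508,95.5,53]]))
```

```text
9.0 [506.24  97.1  138.45] [-0.41 -0.4  -1.33] 0.22104864899769774
[[258.77259062 213.09108336]
 [258.43482406 205.44455917]
 [260.73098566 208.53042545]]
```

View pics/w5c.png

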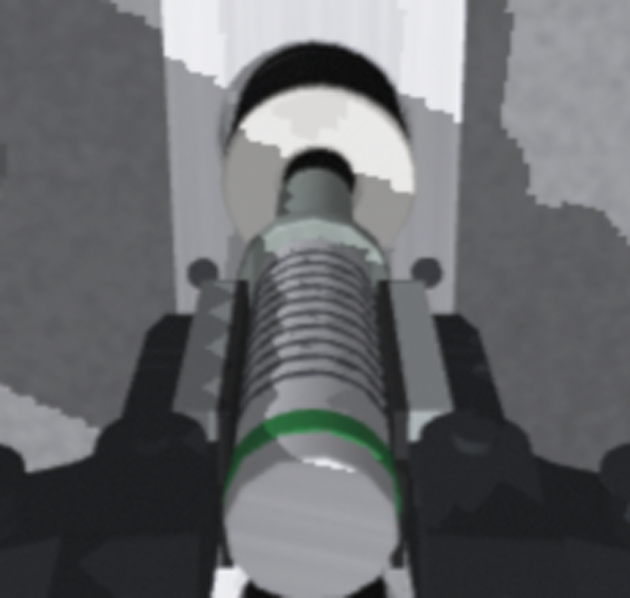

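The crop shows the gauge held above carrier 1. The pin's centre line (crop x 318) matches the carrier's collar centre (319).

Run:
```python
from h import *
s=readout.get_state();w=imaging.snapshot("wrist"); T=s["ee_pos"]; R=s["ee_rot"]; print(T)
p=lambda z,dx:proj(w,[T+R@[dx,0,0]*[1,1,0]+[0,0,z-T[2]]]).round(1)[0][1]
for d in(-3,-2,-1,0,1,2): print(d,"ring",p(53,21+d),"mouth",p(53,9.5+d),"bore",p(51.5,8+d),"tip",p(T[2]-72.4,6.5+d),p(T[2]-71.4,7.5+d))
print("seen ring",149.8+85/3.15,"mouth",149.8+147/3.15,"tip",149.8+168/3.15)
```

```text
[506.22787611  97.05741585 138.40940526]
-3 ring 180.0 mouth 196.7 bore 198.1 tip 208.0 207.0
-2 ring 178.5 mouth 195.2 bore 196.6 tip 206.5 205.5
-1 ring 177.0 mouth 193.8 bore 195.2 tip 205.0 204.0
0 ring 175.5 mouth 192.4 bore 193.8 tip 203.5 202.5
1 ring 174.1 mouth 190.9 bore 192.4 tip 202.0 201.0
2 ring 172.6 mouth 189.5 bore 190.9 tip 200.5 199.5
seen ring 176.784126984127 mouth 196.4666666666667 tip 203.13333333333335
```

{"name": "carry_out", "arguments": {
  "xyz": [
    [-1, 0, 4],
    [-1, 0, 8],
    [-1, 0, 12],
    [-1, 0, 15],
    [-1, 0, 18],
    [-1, 0, 20],
    [-1, 0, 21],
    [-1, 0, 21]
  ],
  "dr": [
    [0, 0, 0],
    [0, 0, 0],
    [0, 0, 0],
    [0, 0, 0],
    [0, 0, 0],
    [0, 0, 0],
    [0, 0, 0],
    [0, 0, 0]
  ]
}}

```text
time: 10.1
ee_pos: [506.5, 96.2, 117.4]
ee_rot: [[-0.228, 0.974, 0.0], [0.974, 0.228, -0.0], [-0.0, 0.0, -1.0]]
contact_force: [1.2, -0.4, -1.8]
width: 0.22
gripper_force: 44.8
```

{"name": "carry_out", "arguments": {
  "xyz": [
    [0, 0, 1],
    [0, 0, 2],
    [0, 0, 3],
    [0, 0, 4],
    [0, 0, 5],
    [0, 0, 5.5],
    [0, 0, 6],
    [0, 0, 6]
  ],
  "dr": [
    [0, 0, 0],
    [0, 0, 0],
    [0, 0, 0],
    [0, 0, 0],
    [0, 0, 0],
    [0, 0, 0],
    [0, 0, 0],
    [0, 0, 0]
  ]
}}

```text
time: 11.1
ee_pos: [507.1, 96.1, 113.2]
ee_rot: [[-0.228, 0.974, 0.001], [0.974, 0.228, -0.0], [-0.0, 0.001, -1.0]]
contact_force: [-1.5, -0.1, 9.5]
width: 0.224
gripper_force: 45.7
```

{"name": "carry_out", "arguments": {
  "xyz": [
    [0, 0, -6],
    [0, 0, -20],
    [-1, 0, -30],
    [-16, 0, -30],
    [-36, 0, -30],
    [-56, 0, -30],
    [-69, 0, -30],
    [-71, 0, -30]
  ],
  "dr": [
    [0, 0, 0],
    [0, 0, 0],
    [0, 0, 0],
    [0, 0, 0],
    [0, 0, 0],
    [0, 0, 0],
    [0, 0, 0],
    [0, 0, 0]
  ]
}}

```text
time: 12.1
ee_pos: [522.7, 25.9, 141.1]
ee_rot: [[-0.226, 0.974, -0.0], [0.974, 0.226, 0.0], [0.0, -0.0, -1.0]]
contact_force: [0.5, 0.9, -0.6]
width: 0.221
gripper_force: 44.6
```

```bash
cat > ck.py <<'E'
from h import *
for i in range(7): imaging.snapshot("top")
s=readout.get_state();w=imaging.snapshot("wrist"); T=s["ee_pos"]; R=s["ee_rot"]; print(s["time"],T.round(2),s["contact_force"].round(1))
g=cv2.cvtColor(w["frame"],cv2.COLOR_BGR2GRAY)
p=lambda z,dx,dy=0:proj(w,[T+(R@[dx,dy,0])*[1,1,0]+[0,0,z-T[2]]]).round(1)[0]
for d in(-3,-2,-1,0,1): print(d,"ring",p(53,21+d)[1],"mouth",p(53,9.5+d)[1],"tip",p(T[2]-72.4,6.5+d)[1])
print("col259 rows165-215",[(r,int(g[r,259])) for r in range(165,216)])
y=int(p(53,14)[1]); print("row",y,"centre pred",p(53,14),"edges pred",p(53,14,-15.6),p(53,14,15.6)); print([(c,int(g[y,c])) for c in list(range(222,242))+list(range(276,300))])
E
python3 ck.py
```

```text
12.45 [522.39  27.56 141.23] [ 0.6  0.4 -1. ]
-3 ring 178.7 mouth 195.2 tip 207.9
-2 ring 177.3 mouth 193.8 tip 206.4
-1 ring 175.8 mouth 192.4 tip 204.9
0 ring 174.3 mouth 191.0 tip 203.4
1 ring 172.9 mouth 189.5 tip 201.9
col259 rows165-215 [(165, 17), (166, 15), (167, 15), (168, 13), (169, 14), (170, 15), (171, 16), (172, 17), (173, 21), (174, 49), (175, 92), (176, 117), (177, 126), (178, 128), (179, 129), (180, 128), (181, 128), (182, 128), (183, 128), (184, 128), (185, 131), (186, 142), (187, 153), (188, 155), (189, 154), (190, 154), (191, 153), (192, 152), (193, 148), (194, 120), (195, 49), (196, 17), (197, 17), (198, 16), (199, 15), (200, 15), (201, 15), (202, 19), (203, 46), (204, 78), (205, 82), (206, 81), (207, 82), (208, 81), (209, 82), (210, 81), (211, 81), (212, 81), (213, 81), (214, 81), (215, 81)]
row 184 centre pred [258.7 184.5] edges pred [235.2 184.5] [282.2 184.5]
[(222, 158), (223, 159), (224, 162), (225, 163), (226, 162), (227, 160), (228, 156), (229, 154), (230, 147), (231, 129), (232, 123), (233, 122), (234, 85), (235, 37), (236, 20), (237, 39), (238, 72), (239, 105), (240, 123), (241, 132), (276, 154), (277, 153), (278, 149), (279, 141), (280, 131), (281, 122), (282, 103), (283, 74), (284, 42), (285, 22), (286, 52), (287, 108), (288, 121), (289, 134), (290, 146), (291, 151), (292, 157), (293, 162), (294, 165), (295, 165), (296, 166), (297, 166), (298, 165), (299, 162)]
```

{"name": "carry_out", "arguments": {
  "xyz": [
    [0, 0, 4],
    [0, 0, 8],
    [0, 0, 12],
    [0, 0, 16],
    [0, 0, 20],
    [0, 0, 22],
    [0, 0, 24],
    [0, 0, 24]
  ],
  "dr": [
    [0, 0, 0],
    [0, 0, 0],
    [0, 0, 0],
    [0, 0, 0],
    [0, 0, 0],
    [0, 0, 0],
    [0, 0, 0],
    [0, 0, 0]
  ]
}}

```text
time: 13.5
ee_pos: [522.6, 27.0, 117.2]
ee_rot: [[-0.228, 0.974, 0.0], [0.974, 0.228, -0.0], [-0.0, 0.0, -1.0]]
contact_force: [0.5, -0.2, -1.1]
width: 0.22
gripper_force: 44.6
```

{"name": "carry_out", "arguments": {
  "xyz": [
    [0, 0, 1],
    [0, 0, 2],
    [0, 0, 3],
    [0, 0, 4],
    [0, 0, 5],
    [0, 0, 5.5],
    [0, 0, 6],
    [0, 0, 6]
  ],
  "dr": [
    [0, 0, 0],
    [0, 0, 0],
    [0, 0, 0],
    [0, 0, 0],
    [0, 0, 0],
    [0, 0, 0],
    [0, 0, 0],
    [0, 0, 0]
  ]
}}

```text
time: 14.5
ee_pos: [522.6, 27.0, 111.3]
ee_rot: [[-0.228, 0.974, 0.0], [0.974, 0.228, -0.0], [-0.0, 0.0, -1.0]]
contact_force: [0.9, 0.3, -0.8]
width: 0.219
gripper_force: 44.6
```

{"name": "carry_out", "arguments": {
  "xyz": [
    [0, 0, 4],
    [0, 0, 8],
    [0, 0, 12],
    [0, 0, 15],
    [0, 0, 18],
    [0, 0, 19.5],
    [0, 0, 20.5],
    [0, 0, 20.5]
  ],
  "dr": [
    [0, 0, 0],
    [0, 0, 0],
    [0, 0, 0],
    [0, 0, 0],
    [0, 0, 0],
    [0, 0, 0],
    [0, 0, 0],
    [0, 0, 0]
  ]
}}

```text
time: 15.5
ee_pos: [522.7, 27.0, 91.3]
ee_rot: [[-0.228, 0.974, 0.0], [0.974, 0.228, -0.0], [-0.0, 0.0, -1.0]]
contact_force: [-0.1, 0.2, 3.9]
width: 0.223
gripper_force: 45.2
```

{"name": "carry_out", "arguments": {
  "xyz": [
    [0, 0, -12],
    [0, 0, -32],
    [0, 0, -47],
    [-12, 0, -50],
    [-32, 0, -50],
    [-54, 0, -50],
    [-68, 0, -50],
    [-72, 0, -50]
  ],
  "dr": [
    [0, 0, 0],
    [0, 0, 0],
    [0, 0, 0],
    [0, 0, 0],
    [0, 0, 0],
    [0, 0, 0],
    [0, 0, 0],
    [0, 0, 0]
  ]
}}

```text
time: 16.5
ee_pos: [538.8, -44.5, 140.2]
ee_rot: [[-0.226, 0.974, -0.001], [0.974, 0.226, 0.0], [0.001, -0.001, -1.0]]
contact_force: [0.0, 0.2, -1.2]
width: 0.218
gripper_force: 44.6
```

```bash
python3 ck.py
```

```text
16.85 [538.8  -42.5  140.73] [ 0.   0.5 -1.4]
-3 ring 179.0 mouth 195.5 tip 207.9
-2 ring 177.5 mouth 194.1 tip 206.4
-1 ring 176.0 mouth 192.7 tip 204.9
0 ring 174.6 mouth 191.2 tip 203.4
1 ring 173.1 mouth 189.8 tip 201.9
col259 rows165-215 [(165, 19), (166, 18), (167, 14), (168, 16), (169, 17), (170, 16), (171, 16), (172, 16), (173, 16), (174, 25), (175, 69), (176, 134), (177, 189), (178, 215), (179, 218), (180, 218), (181, 218), (182, 218), (183, 218), (184, 218), (185, 218), (186, 218), (187, 222), (188, 231), (189, 232), (190, 233), (191, 232), (192, 230), (193, 218), (194, 200), (195, 136), (196, 51), (197, 16), (198, 14), (199, 16), (200, 17), (201, 15), (202, 22), (203, 52), (204, 86), (205, 81), (206, 79), (207, 79), (208, 80), (209, 80), (210, 80), (211, 79), (212, 79), (213, 79), (214, 80), (215, 79)]
row 184 centre pred [258.8 184.8] edges pred [235.2 184.8] [282.3 184.8]
[(222, 235), (223, 235), (224, 236), (225, 236), (226, 237), (227, 236), (228, 234), (229, 233), (230, 223), (231, 185), (232, 137), (233, 116), (234, 78), (235, 31), (236, 26), (237, 56), (238, 98), (239, 167), (240, 212), (241, 225), (276, 230), (277, 223), (278, 207), (279, 188), (280, 162), (281, 118), (282, 69), (283, 34), (284, 19), (285, 33), (286, 84), (287, 119), (288, 127), (289, 124), (290, 135), (291, 146), (292, 152), (293, 155), (294, 158), (295, 158), (296, 159), (297, 166), (298, 212), (299, 224)]
```

{"name": "carry_out", "arguments": {
  "xyz": [
    [-0.7, 0, 4],
    [-0.7, 0, 8],
    [-0.7, 0, 12],
    [-0.7, 0, 16],
    [-0.7, 0, 20],
    [-0.7, 0, 22],
    [-0.7, 0, 24],
    [-0.7, 0, 24]
  ],
  "dr": [
    [0, 0, 0],
    [0, 0, 0],
    [0, 0, 0],
    [0, 0, 0],
    [0, 0, 0],
    [0, 0, 0],
    [0, 0, 0],
    [0, 0, 0]
  ]
}}

```text
time: 17.9
ee_pos: [539.1, -43.8, 116.7]
ee_rot: [[-0.228, 0.974, -0.0], [0.974, 0.228, 0.0], [0.0, -0.0, -1.0]]
contact_force: [0.2, -0.5, 0.4]
width: 0.224
gripper_force: 44.6
```

{"name": "carry_out", "arguments": {
  "xyz": [
    [0, 0, 1],
    [0, 0, 2],
    [0, 0, 3],
    [0, 0, 4],
    [0, 0, 5],
    [0, 0, 5.5],
    [0, 0, 6],
    [0, 0, 6]
  ],
  "dr": [
    [0, 0, 0],
    [0, 0, 0],
    [0, 0, 0],
    [0, 0, 0],
    [0, 0, 0],
    [0, 0, 0],
    [0, 0, 0],
    [0, 0, 0]
  ]
}}

```text
time: 18.9
ee_pos: [539.1, -43.8, 110.8]
ee_rot: [[-0.228, 0.974, -0.0], [0.974, 0.228, 0.0], [0.0, -0.0, -1.0]]
contact_force: [0.5, -0.7, -1.2]
width: 0.22
gripper_force: 44.6
```

Passes freely here too; seat it.

{"name": "carry_out", "arguments": {
  "xyz": [
    [0, 0, 4],
    [0, 0, 8],
    [0, 0, 12],
    [0, 0, 15],
    [0, 0, 18],
    [0, 0, 19.5],
    [0, 0, 20],
    [0, 0, 20]
  ],
  "dr": [
    [0, 0, 0],
    [0, 0, 0],
    [0, 0, 0],
    [0, 0, 0],
    [0, 0, 0],
    [0, 0, 0],
    [0, 0, 0],
    [0, 0, 0]
  ]
}}

```text
time: 19.9
ee_pos: [539.2, -43.8, 91.3]
ee_rot: [[-0.228, 0.974, -0.0], [0.974, 0.228, -0.0], [-0.0, -0.0, -1.0]]
contact_force: [-2.4, 0.1, 3.8]
width: 0.221
gripper_force: 45.2
```

{"name": "carry_out", "arguments": {
  "xyz": [
    [0, 0, -15],
    [0, 0, -40],
    [20, 1, -60],
    [70, 4, -60],
    [125, 8, -60],
    [180, 11, -60],
    [235, 14, -60],
    [285, 17, -60]
  ],
  "dr": [
    [0, 0, 0],
    [0, 0, 0],
    [0, 0, 0],
    [0, 0, 0],
    [0, 0, 0],
    [0, 0, 0],
    [0, 0, 0],
    [0, 0, 0]
  ]
}}

```text
time: 20.9
ee_pos: [490.4, 239.5, 151.6]
ee_rot: [[-0.228, 0.974, 0.001], [0.974, 0.228, 0.0], [0.0, 0.001, -1.0]]
contact_force: [0.3, -0.1, 0.3]
width: 0.221
gripper_force: 44.6
```

{"name": "carry_out", "arguments": {
  "xyz": [
    [30, 2, 0],
    [42, 3, 0],
    [46.7, 3, 0],
    [46.7, 3, 0],
    [46.7, 3, 4],
    [46.7, 3, 8],
    [46.7, 3, 10],
    [46.7, 3, 10]
  ],
  "dr": [
    [0, 0, 0],
    [0, 0, 0],
    [0, 0, 0],
    [0, 0, 0],
    [0, 0, 0],
    [0, 0, 0],
    [0, 0, 0],
    [0, 0, 0]
  ]
}}

```text
time: 21.9
ee_pos: [482.8, 283.4, 140.4]
ee_rot: [[-0.228, 0.974, -0.001], [0.974, 0.228, -0.0], [-0.0, -0.001, -1.0]]
contact_force: [-0.1, 0.4, -2.2]
width: 0.219
gripper_force: 44.6
```

{"name": "carry_out", "arguments": {
  "xyz": [
    [0, 0, 6],
    [0, 0, 12],
    [0, 0, 18],
    [0, 0, 24],
    [0, 0, 30],
    [0, 0, 35],
    [0, 0, 38],
    [0, 0, 40]
  ],
  "dr": [
    [0, 0, 0],
    [0, 0, 0],
    [0, 0, 0],
    [0, 0, 0],
    [0, 0, 0],
    [0, 0, 0],
    [0, 0, 0],
    [0, 0, 0]
  ]
}}

```text
time: 22.9
ee_pos: [483.0, 283.8, 100.7]
ee_rot: [[-0.228, 0.974, 0.0], [0.974, 0.228, -0.0], [-0.0, 0.0, -1.0]]
contact_force: [-0.4, -0.2, -0.5]
width: 0.221
gripper_force: 44.6
```

{"name": "carry_out", "arguments": {
  "xyz": [
    [0, 0, 4],
    [0, 0, 8],
    [0, 0, 11],
    [0, 0, 13],
    [0, 0, 14],
    [0, 0, 14.5],
    [0, 0, 14.5],
    [0, 0, 14.5]
  ],
  "dr": [
    [0, 0, 0],
    [0, 0, 0],
    [0, 0, 0],
    [0, 0, 0],
    [0, 0, 0],
    [0, 0, 0],
    [0, 0, 0],
    [0, 0, 0]
  ]
}}

```text
time: 23.9
ee_pos: [483.1, 283.8, 86.4]
ee_rot: [[-0.228, 0.974, 0.0], [0.974, 0.228, 0.0], [0.0, 0.0, -1.0]]
contact_force: [0.2, -1.0, -1.2]
width: 0.221
gripper_force: 44.7
```

{"name": "carry_out", "arguments": {
  "xyz": [
    [0, 0, 0],
    [0, 0, 0],
    [0, 0, 0],
    [0, 0, 0],
    [0, 0, 0],
    [0, 0, -5],
    [0, 0, -20],
    [0, 0, -45]
  ],
  "dr": [
    [0, 0, 0],
    [0, 0, 0],
    [0, 0, 0],
    [0, 0, 0],
    [0, 0, 0],
    [0, 0, 0],
    [0, 0, 0],
    [0, 0, 0]
  ],
  "hand": 70
}}

```text
time: 24.9
ee_pos: [482.5, 283.5, 131.8]
ee_rot: [[-0.228, 0.974, -0.001], [0.974, 0.228, -0.001], [-0.0, -0.001, -1.0]]
contact_force: [-0.2, 0.4, 0.5]
width: 0.815
gripper_force: 0.0
```

Run:
```python
from h import *
s=readout.get_state(); print(s["time"],s["ee_pos"],s["width"])
a=cv2.imread("pics/scene0.png"); b=imaging.snapshot("scene")["frame"]
d=imaging.masks_of("gauge","scene"); print([(x["p"],x["rect"]) for x in d])
r=(slice(165,240),slice(335,400)); print("diff",np.abs(a[r].astype(int)-b[r]).mean())
cv2.imwrite("pics/s2.png",np.hstack([cv2.resize(a[150:250,330:430],(390,390)),cv2.resize(b[150:250,330:430],(390,390))]))
```

```text
24.9 [482.46501232 283.51405751 131.78624293] 0.8154954942380264
[(0.54, [363.5, 177.6, 377.3, 206.7])]
diff 13.619623931623932
```

{"name": "carry_out", "arguments": {
  "xyz": [
    [0, 0, -15],
    [-20, -2, -25],
    [-60, -6, -25],
    [-105, -11, -25],
    [-150, -16, -25],
    [-178, -19, -10],
    [-187, -20, 10],
    [-188, -20, 25]
  ],
  "dr": [
    [0, 0, 0],
    [0, 0, 0],
    [0, 0, 0],
    [0, 0, 0],
    [0, 0, 0],
    [0, 0, 0],
    [0, 0, 0],
    [0, 0, 0]
  ]
}}

```text
time: 26.0
ee_pos: [505.8, 94.4, 105.5]
ee_rot: [[-0.226, 0.974, -0.001], [0.974, 0.226, -0.0], [-0.0, -0.001, -1.0]]
contact_force: [-0.2, 1.1, -0.2]
width: 0.818
gripper_force: 0.0
```

{"name": "carry_out", "arguments": {
  "xyz": [
    [0, 0, 0],
    [0, 0, 15],
    [0, 0, 30],
    [0, 0, 45],
    [0, 0, 55],
    [0, 0, 61],
    [0, 0, 63.5],
    [0, 0, 63.5]
  ],
  "dr": [
    [0, 0, 0],
    [0, 0, 0],
    [0, 0, 0],
    [0, 0, 0],
    [0, 0, 0],
    [0, 0, 0],
    [0, 0, 0],
    [0, 0, 0]
  ]
}}

```text
time: 27.0
ee_pos: [506.6, 96.1, 42.9]
ee_rot: [[-0.228, 0.974, 0.0], [0.974, 0.228, 0.0], [-0.0, 0.0, -1.0]]
contact_force: [-0.0, -0.8, -0.2]
width: 0.82
gripper_force: 0.0
```

{"name": "carry_out", "arguments": {
  "xyz": [
    [0, 0, 0],
    [0, 0, 0],
    [0, 0, 0],
    [0, 0, 0],
    [0, 0, 0],
    [0, 0, 0],
    [0, 0, 0],
    [0, 0, 0]
  ],
  "dr": [
    [0, 0, 0],
    [0, 0, 0],
    [0, 0, 0],
    [0, 0, 0],
    [0, 0, 0],
    [0, 0, 0],
    [0, 0, 0],
    [0, 0, 0]
  ],
  "hand": 34,
  "grip_force": 45
}}

```text
time: 28.0
ee_pos: [507.2, 96.2, 43.7]
ee_rot: [[-0.228, 0.974, 0.001], [0.974, 0.228, 0.0], [-0.0, 0.001, -1.0]]
contact_force: [-0.4, -0.2, 5.3]
width: 0.473
gripper_force: 46.1
```

{"name": "carry_out", "arguments": {
  "xyz": [
    [0, 0, -8],
    [0, 0, -25],
    [0, 0, -45],
    [0, 0, -65],
    [0, 0, -75],
    [-15, -2, -75],
    [-45, -5, -75],
    [-90, -10, -75]
  ],
  "dr": [
    [0, 0, 0],
    [0, 0, 0],
    [0, 0, 0],
    [0, 0, 0],
    [0, 0, 0],
    [0, 0, 0],
    [0, 0, 0],
    [0, 0, 0]
  ]
}}

```text
time: 29.0
ee_pos: [516.2, 5.3, 116.8]
ee_rot: [[-0.23, 0.973, -0.002], [0.973, 0.23, 0.0], [0.001, -0.002, -1.0]]
contact_force: [0.2, -0.1, -1.6]
width: 0.472
gripper_force: 46.5
```

{"name": "carry_out", "arguments": {
  "xyz": [
    [-45, -5, 0],
    [-95, -10, 0],
    [-145, -16, 0],
    [-195, -22, 0],
    [-240, -27, 0],
    [-275, -31, 0],
    [-293, -33, 0],
    [-298, -33, 0]
  ],
  "dr": [
    [0, 0, 0],
    [0, 0, 0],
    [0, 0, 0],
    [0, 0, 0],
    [0, 0, 0],
    [0, 0, 0],
    [0, 0, 0],
    [0, 0, 0]
  ]
}}

```text
time: 30.0
ee_pos: [552.2, -292.1, 116.9]
ee_rot: [[-0.226, 0.974, -0.001], [0.974, 0.226, 0.001], [0.001, -0.001, -1.0]]
contact_force: [-0.6, -0.5, -1.3]
width: 0.473
gripper_force: 46.5
```

Run:
```python
from h import *
for i in range(5): t=imaging.snapshot("top")
s=readout.get_state(); print(s["time"],s["ee_pos"].round(1),s["width"],s["contact_force"].round(1))
w=imaging.snapshot("wrist"); t=imaging.snapshot("top"); c=imaging.snapshot("scene")["frame"]
cv2.imwrite("pics/v9.png",np.hstack([cv2.resize(w["frame"],(400,300)),cv2.resize(c[150:300,90:290],(400,300))]))
```

```text
30.25 [ 552.8 -290.   117.5] 0.4699280542329967 [-0.5  0.3 -1. ]
```

View pics/v9.png

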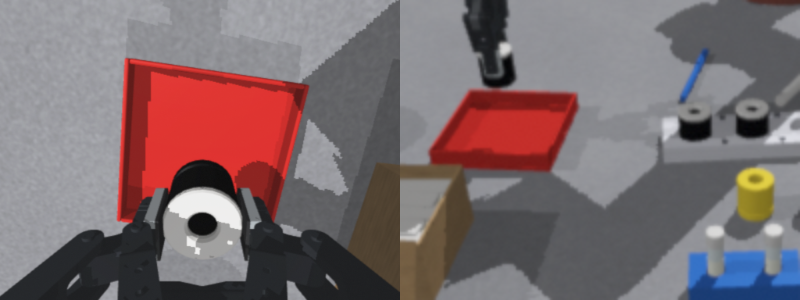

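The picture shows the carrier held upright over the red tray (wrist view, carrier at about (200,215)), with the two good carriers standing in the rack.

{"name": "carry_out", "arguments": {
  "xyz": [
    [0, 0, 12],
    [0, 0, 24],
    [0, 0, 36],
    [0, 0, 48],
    [0, 0, 58],
    [0, 0, 66],
    [0, 0, 70],
    [0, 0, 71]
  ],
  "dr": [
    [0, 0, 0],
    [0, 0, 0],
    [0, 0, 0],
    [0, 0, 0],
    [0, 0, 0],
    [0, 0, 0],
    [0, 0, 0],
    [0, 0, 0]
  ]
}}

```text
time: 31.4
ee_pos: [553.0, -291.4, 46.6]
ee_rot: [[-0.228, 0.974, -0.0], [0.974, 0.228, 0.0], [0.0, -0.0, -1.0]]
contact_force: [0.2, -0.4, -0.6]
width: 0.478
gripper_force: 46.5
```

{"name": "carry_out", "arguments": {
  "xyz": [
    [0, 0, 1],
    [0, 0, 2],
    [0, 0, 3],
    [0, 0, 4],
    [0, 0, 5],
    [0, 0, 6],
    [0, 0, 7],
    [0, 0, 7]
  ],
  "dr": [
    [0, 0, 0],
    [0, 0, 0],
    [0, 0, 0],
    [0, 0, 0],
    [0, 0, 0],
    [0, 0, 0],
    [0, 0, 0],
    [0, 0, 0]
  ]
}}

```text
time: 32.4
ee_pos: [553.0, -291.5, 39.8]
ee_rot: [[-0.228, 0.974, 0.0], [0.974, 0.228, -0.0], [-0.0, 0.0, -1.0]]
contact_force: [1.3, 1.3, -1.2]
width: 0.469
gripper_force: 46.5
```

{"name": "carry_out", "arguments": {
  "xyz": [
    [0, 0, 0.3],
    [0, 0, 0.6],
    [0, 0, 0.9],
    [0, 0, 1],
    [0, 0, 1],
    [0, 0, 1],
    [0, 0, 1],
    [0, 0, 1]
  ],
  "dr": [
    [0, 0, 0],
    [0, 0, 0],
    [0, 0, 0],
    [0, 0, 0],
    [0, 0, 0],
    [0, 0, 0],
    [0, 0, 0],
    [0, 0, 0]
  ]
}}

```text
time: 33.4
ee_pos: [553.0, -291.5, 39.7]
ee_rot: [[-0.228, 0.974, -0.0], [0.974, 0.228, 0.0], [0.0, -0.0, -1.0]]
contact_force: [-2.2, 1.4, 5.2]
width: 0.472
gripper_force: 47.1
```

On the floor (TCP 39.7, as predicted). Release and lift.

{"name": "carry_out", "arguments": {
  "xyz": [
    [0, 0, 0],
    [0, 0, 0],
    [0, 0, 0],
    [0, 0, 0],
    [0, 0, 0],
    [0, 0, -5],
    [0, 0, -20],
    [0, 0, -50]
  ],
  "dr": [
    [0, 0, 0],
    [0, 0, 0],
    [0, 0, 0],
    [0, 0, 0],
    [0, 0, 0],
    [0, 0, 0],
    [0, 0, 0],
    [0, 0, 0]
  ],
  "hand": 70
}}

```text
time: 34.4
ee_pos: [552.1, -290.9, 88.8]
ee_rot: [[-0.228, 0.974, -0.002], [0.974, 0.228, 0.001], [0.002, -0.002, -1.0]]
contact_force: [0.8, 0.5, -1.4]
width: 0.818
gripper_force: 0.0
```

{"name": "carry_out", "arguments": {
  "xyz": [
    [0, 0, -40],
    [0, 0, -80],
    [0, 0, -110],
    [0, 0, -120],
    [0, 0, -120],
    [0, 0, -120],
    [0, 0, -120],
    [0, 0, -120]
  ],
  "dr": [
    [0, 0, 0],
    [0, 0, 0],
    [0, 0, 0],
    [0, 0, 0],
    [0, 0, 0],
    [0, 0, 0],
    [0, 0, 0],
    [0, 0, 0]
  ]
}}

```text
time: 35.4
ee_pos: [552.5, -291.1, 207.5]
ee_rot: [[-0.228, 0.974, -0.002], [0.974, 0.228, 0.001], [0.002, -0.001, -1.0]]
contact_force: [1.0, 0.7, 0.3]
width: 0.824
gripper_force: 0.0
```

Run:
```python
from h import *
s=readout.get_state(); print(s["time"],s["ee_pos"].round(1),s["width"],s["contact_force"].round(1))
w=imaging.snapshot("wrist")
for n in("carrier_a","reject_tray"):
    for d in imaging.masks_of(n,"wrist")[:3]:
        r=d["rect"]; m=cv2.moments(d["pixels"].astype(np.uint8),True); u,v=m["m10"]/m["m00"],m["m01"]/m["m00"]; print(n,d["p"],np.round(r),at(w,u,v,30 if n[0]=="c" else 8).round(1))
a=cv2.imread("pics/scene0.png"); b=imaging.snapshot("scene")["frame"]
for n in("gauge","carrier_a","stand"): print(n,[(round(x["p"],2),np.round(x["rect"]).tolist()) for x in imaging.masks_of(n,"scene")])
D=lambda r0,r1,c0,c1: round(float(np.abs(a[r0:r1,c0:c1].astype(int)-b[r0:r1,c0:c1]).mean()),1)
print("gauge area",D(175,235,345,395),"rack c2,c3",D(195,235,225,280))
# sub-pixel shift of the gauge patch
for nm,(r0,r1,c0,c1) in dict(gauge=(178,214,360,382),c2=(198,219,255,279),c3=(198,222,225,252)).items():
    R=cv2.matchTemplate(b[r0-6:r1+6,c0-6:c1+6],a[r0:r1,c0:c1],cv2.TM_CCOEFF_NORMED); print(nm,R.max(),np.subtract(np.unravel_index(R.argmax(),R.shape),6))
```

```text
35.4 [ 552.5 -291.1  207.5] 0.8239250299492705 [1.  0.7 0.3]
carrier_a 0.69 [236. 145. 285. 200.] [ 553.3 -293.4   30. ]
reject_tray 0.87 [176.  76. 356. 248.] [ 554.5 -285.9    8. ]
gauge [(0.59, [363.0, 178.0, 374.0, 208.0])]
carrier_a [(0.92, [292.0, 231.0, 309.0, 255.0]), (0.76, [325.0, 218.0, 346.0, 244.0]), (0.7, [260.0, 232.0, 278.0, 261.0]), (0.7, [318.0, 180.0, 335.0, 200.0]), (0.69, [134.0, 196.0, 151.0, 219.0]), (0.55, [258.0, 199.0, 271.0, 220.0]), (0.25, [105.0, 192.0, 181.0, 237.0]), (0.2, [223.0, 204.0, 317.0, 229.0])]
stand [(0.83, [346.0, 200.0, 389.0, 230.0])]
gauge area 6.8 rack c2,c3 12.1
gauge 0.9033515 [0 0]
c2 0.96006423 [0 0]
c3 0.90555495 [0 0]
```

The carrier stands central in the tray, the gauge and the good carriers match their starting images with no measurable shift, and the gripper is clear.

```bash
python3 -c "
from bench import ticket; print(ticket.job_done())"
```

```text
the job is handed in; nothing more can be done
None
```

The gauge stopped 12 mm down in the carrier at the blue end, which now stands in the red tray; it went fully home in the other two, which stay in their pockets, the gauge is back in its stand, and the job is handed in (no verdict was returned).

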